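# Find the full and the empty tea tin by their weight

## Robot

A 6-joint arm with a two-finger parallel gripper is mounted at the origin on a cart in front of the work surface, level with it; the furniture and walls round the work are solid. World frame = base frame: x ahead of the robot, y to its left, z up, the work surface at z = 0. Lengths are in mm, angles in degrees, forces in N, time in s.
With the tool pointing down it reaches from about 225 to 725 mm from the base axis. Payload 3.1 kg.
Tool frame: the origin (TCP) lies at the very end of the fingers, on their centre line; the grasp point (between the pads) lies behind it (robot.pinch_z is the z of the grasp point in the tool frame, in mm); z points along the fingers, y is the line along which they close (so a half turn about z gives the same grasp; the last joint's range is limited). The gripper opens to 85 mm and grips with 20 to 120 N. Pads are 22 mm wide; open, the fingers measure 114 mm over their backs; the gripper's body (76 mm by 85 mm) begins 54 mm behind the grasp point. The pads swing forward as they close: fully open they stand 13 mm farther back than shut.
Start: joints at [68.48, 2.75, 5.684, 92.934, 0, 82.678], TCP at [128.775, 508.954, 231.312] pointing down, gripper open.
Joint ranges: [-166.93, 166.93], [-56.73, 111.36], [-69.38, 81.34], [-121.58, 131.49], [-85.45, 84.26], [-180, 180]. Speed limits (degrees/s): [159.86, 159.86, 180, 180, 180, 180].

## Interface

Orientations are given as a 3x3 rotation matrix whose columns are the frame's x, y, z axes.
In Python, from workcell import status, read_camera, robot gives the robot as it stands.
- The arm moves only by the tool send_rows, never from a script. Its argument "increments" is a list of rows, each a list of 7 numbers: the finger opening in mm, from 0 to 85.4, then the shift along the tool's x, y, z in mm, then the turn, a rotation vector about the tool's x, y, z in rad. In form: [[claw, x, y, z, rx, ry, rz], ...]. A call has 1 to 8 rows; each row is the pose to reach, as a shift and turn from the pose commanded when the call began, along the tool's axes at that moment; what a row does not reach only later rows make up. A row lasts 1/8 s, in which the tool goes at most 62.5 mm and 10.7 degrees, less where a joint would pass 70% of its speed; a pose out of reach is approached as far as the arm can. A call with a gripper value outside its range is refused whole. The fingers move at their own pace and stop on an object; "force" is the grip in N (left out, the last holds). Time passes only in rows, so rows that repeat a pose let the fingers close. It gives the time, the measured TCP pose, the force, the opening and the grip force at its end, in the units of the state.
- status.read_state(): the state, without advancing time (a new reading comes with each control period).
- read_camera(name): name is "scene" or "top"; returns a dict with "img" (420x560x3 uint8, red, green, blue), "K" (3x3 intrinsics, pixels), "dist_coeffs" ([k1, k2, p1, p2, k3] as OpenCV has them; the pictures are not rectified), "eye" and "attitude" of the camera in the world. Camera axes: x right, y down, z forward; pixel columns grow to the right and rows downward; lengths in mm; the calibration is good to about 2 mm. A picture is of the moment at which its call begins. There is no depth.
- robot.close_job(): hands the job in; it is judged then, once.
The state is a dict: "time_s": time; "joint_pos": joint angles; "dq": joint speeds; "joint_efforts": joint torques, N m; "ee_pos": TCP position; "orientation": TCP orientation; "wrist_force": force on the tool from outside, world axes, zero at the start; "ft_torque": the same for the moment, N m; "finger_gap": finger opening in mm; "grasp_force": force on a finger pad.
Only numpy, scipy, OpenCV 4.12 (cv2) and the standard library are available. Lean on these libraries where they do the work, as an engineer would, in place of code of your own. Each camera call takes 0.05 s, during which the arm holds its last target. There are 200 camera calls.

## Task

Three identical closed tea tins stand on the table; one holds a full stack of pressed tea cakes, one half a stack and one is empty, which only their weight tells. Find out which is which, then set the full tin upright in the middle of the cork coaster for today's tea and the empty one upright in the middle of the shallow stoneware dish for refilling. Leave or put back the half-full tin where it stood, do not drop or tip any tin, and leave the milk jug, beaker and spice jar as they are.

Things in the scene. Friction and masses are not known exactly. Their poses are not given: they have to be found in the camera images.
- tin_1: one of three look-alike round tea tins: steel body 60 mm wide, 98 mm high; flat wooden lid of the same width, fixed on, top at 108 mm; knob 22 mm wide on it, top at 121 mm; grip by body or knob. Origin: centre of underside, z up. Which tin is full, half full or empty changes every time: full weighs 0.74 to 0.9 kg in all, half-full 0.39 to 0.49, empty 0.14 to 0.19
- tin_2: one of three look-alike round tea tins: steel body 60 mm wide, 98 mm high; flat wooden lid of the same width, fixed on, top at 108 mm; knob 22 mm wide on it, top at 121 mm; grip by body or knob. Origin: centre of underside, z up. Which tin is full, half full or empty changes every time: full weighs 0.74 to 0.9 kg in all, half-full 0.39 to 0.49, empty 0.14 to 0.19
- tin_3: one of three look-alike round tea tins: steel body 60 mm wide, 98 mm high; flat wooden lid of the same width, fixed on, top at 108 mm; knob 22 mm wide on it, top at 121 mm; grip by body or knob. Origin: centre of underside, z up. Which tin is full, half full or empty changes every time: full weighs 0.74 to 0.9 kg in all, half-full 0.39 to 0.49, empty 0.14 to 0.19
- coaster: round flat cork coaster, 116 mm in diameter, 10 mm thick, does not shift; origin: centre of its underside, z up (top at 10 mm)
- jug: small stoneware milk jug standing by, 70 x 80 mm, 83 mm high; origin: centre of its underside
- beaker: stoneware beaker standing by upside down, 55 mm wide, 71 mm high; origin: centre of its underside
- spice: spice jar with a dark cap standing by, 40 mm wide, 105 mm high; origin: centre of its underside
- dish: shallow oval-cornered stoneware dish, 113 x 157 mm (long side along its own y), rim 24 mm high, does not shift; origin: centre of its underside, z up; its nearly flat inner floor lies about 14 mm above the table
There are look-alikes about, which are no part of the job. What is shaped like the tin_2 but blue is not meant.

How it is judged:
By the outcome, as a careful person would: the job done as asked, in the order asked, and still so for the second after the job is handed in, with the robot touching nothing.
It also fails if it takes over 61 s, if anything falls off the work surface, if the arm or the gripper's body presses on something with over 40 N, if the wrist force passes 120 N, or if a joint passes its speed limit or range.

## Working session

There is one attempt and no reset: what is moved stays moved. The work goes in short steps, Python scripts to look and compute and a tool call to move; the robot and the scene stay as the last step left them, time stands still between calls to the robot, and variables do not carry over. Pictures are saved under pics/ and viewed, at most 10 in all, crops included, and the job is handed in when it is done.

Besides the shell and the picture viewer there is one more tool, called after "Request:" as name(argument=value, ...) on one line, values as JSON. send_rows: Moves the arm, as the interface text tells. Its arguments: {"type":"object","properties":{"increments":{"type":"array"},"force":{"type":"number"}},"required":["increments"]}

```bash
mkdir -p pics; ls
python3 - <<'E'
from workcell import status, read_camera, robot
import cv2
print(status.read_state(), robot.pinch_z)
for n in("scene","top"):
    c=read_camera(n); cv2.imwrite(f"pics/{n}0.png",c["img"][:,:,::-1]); print(n,c["K"],c["dist_coeffs"],c["eye"],c["attitude"])
E
```

```text
pics
{'time_s': 0.0, 'joint_pos': array([ 6.84792196e+01,  2.79151514e+00,  5.59006056e+00,  9.29335756e+01,
       -7.27861245e-04,  8.26780260e+01]), 'dq': array([ 0.05262161,  0.00522581, -0.01172324, -0.00665285, -0.03600088,
        0.05259412]), 'joint_efforts': array([ 4.48536969e-05, -3.38778591e+01,  3.20016682e+01,  2.03401776e-02,
       -2.63806542e-04, -7.29744414e-06]), 'ee_pos': array([128.55830298, 508.37554992, 230.11608935]), 'orientation': array([[-9.69450341e-01,  2.45286178e-01, -8.52717566e-04],
       [ 2.45287491e-01,  9.69447894e-01, -2.19707922e-03],
       [ 2.87752086e-04, -2.33912015e-03, -9.99997223e-01]]), 'wrist_force': array([ 0.34792103, -0.09676678,  0.5853063 ]), 'ft_torque': array([0.03444157, 0.01230172, 0.02721986]), 'grasp_force': 0.0, 'finger_gap': 85.3733593570185} -18.700000000000003
scene [[506.27720825   0.         287.35753147]
 [  0.         506.27720825 211.61350769]
 [  0.           0.           1.        ]] [-0.08108346  0.          0.          0.          0.        ] [  36.63320468 -391.81135701  930.03849884] [[ 0.60016516 -0.63582433  0.4853135 ]
 [-0.79982848 -0.47042443  0.37279384]
 [-0.00872807 -0.61190544 -0.79088277]]
top [[434.74718042   0.         284.26755773]
 [  0.         434.74718042 205.80892987]
 [  0.           0.           1.        ]] [-0.00980979  0.          0.          0.          0.        ] [ 428.2335426    26.48907471 1182.34886098] [[-0.0204707  -0.9897719   0.14118261]
 [-0.99971793  0.01856328 -0.01481423]
 [ 0.0120419  -0.14144605 -0.98987272]]
```

View pics/top0.png

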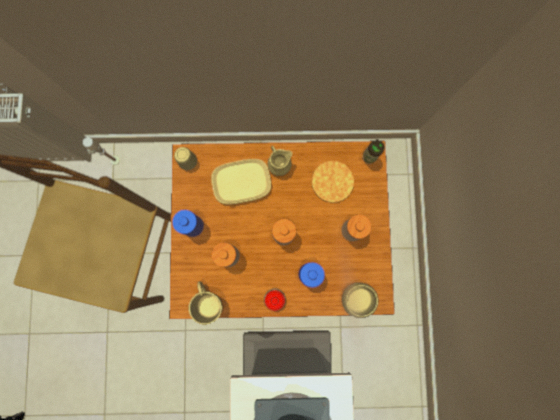

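View pics/scene0.png

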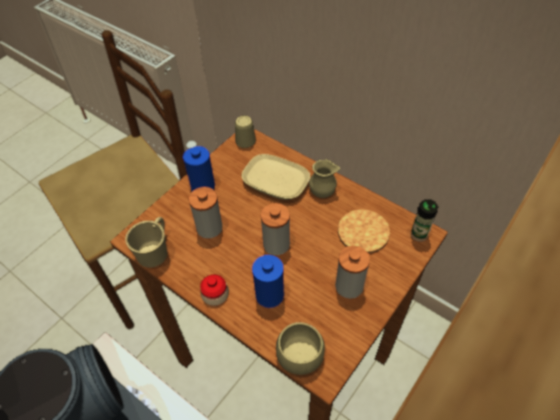

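The top view shows three orange-lidded tins near (225,255), (285,231) and (359,227). The dish is at (242,181), the coaster at (333,181), the jug at (280,160), the beaker at (185,158) and the spice jar at (374,150). The blue tins at (187,223) and (312,275) are the decoys. The scene view shows the same items, with tin lids at (204,198), (275,215) and (353,260).

```bash
cat > h.py <<'E'
import cv2, numpy as np
from workcell import status, read_camera, robot
def ray(c,p):
    u=cv2.undistortPoints(np.array([[p]],float),c["K"],np.array(c["dist_coeffs"]))[0,0]
    return np.array(c["attitude"])@np.array([u[0],u[1],1.])
def plane(c,p,z):
    d=ray(c,p); e=np.array(c["eye"]); return e+d*(z-e[2])/d[2]
def blobs(c,lo,hi,amin=40):
    h=cv2.cvtColor(c["img"],cv2.COLOR_RGB2HSV); m=cv2.inRange(h,lo,hi)
    m=cv2.morphologyEx(m,cv2.MORPH_OPEN,np.ones((3,3),np.uint8))
    n,_,s,ce=cv2.connectedComponentsWithStats(m)
    return [(ce[i].round(1),s[i]) for i in range(1,n) if s[i][4]>amin]
E
python3 - <<'E'
from h import *
t=read_camera("top"); s=read_camera("scene")
for c,ps in((t,[(225,255),(285,231),(359,227),(333,181),(345,190),(242,181),(218,190),(300,200),(238,161)]),(s,[(206,200),(275,218),(353,262),(365,230),(275,176),(300,220)])):
    h=cv2.cvtColor(c["img"],cv2.COLOR_RGB2HSV)
    for p in ps: print(p,h[p[1],p[0]],plane(c,p,110).round(0)[:2],plane(c,p,12).round(0)[:2])
a=cv2.resize(t["img"][130:330,160:405],None,fx=3.2,fy=3,interpolation=cv2.INTER_CUBIC); 
cv2.imwrite("pics/topcrop.png",cv2.resize(t["img"][130:330,160:405],(735,600),interpolation=cv2.INTER_CUBIC)[:,:,::-1])
E
```

```text
(225, 255) [ 15 189 227] [462. 158.] [465. 170.]
(285, 231) [ 15 195 230] [518.  10.] [526.   8.]
(359, 227) [ 14 193 227] [ 525. -174.] [ 533. -192.]
(333, 181) [ 18 164 227] [ 642. -113.] [ 661. -126.]
(345, 190) [ 17 175 224] [ 618. -143.] [ 636. -158.]
(242, 181) [ 27 105 226] [646. 115.] [666. 123.]
(218, 190) [ 25 113 214] [624. 175.] [642. 189.]
(300, 200) [ 15 199 186] [595. -29.] [610. -34.]
(238, 161) [ 20 127 201] [698. 125.] [722. 134.]
(206, 200) [ 11 180 157] [463. 150.] [514. 215.]
(275, 218) [ 11 179 121] [512.   5.] [569.  52.]
(353, 262) [ 11 181 137] [ 517. -178.] [ 575. -153.]
(365, 230) [ 16 150 220] [ 595. -157.] [ 662. -129.]
(275, 176) [ 23  97 218] [602.  75.] [670. 131.]
(300, 220) [ 13 179 184] [538. -39.] [598.   4.]
```

View pics/topcrop.png

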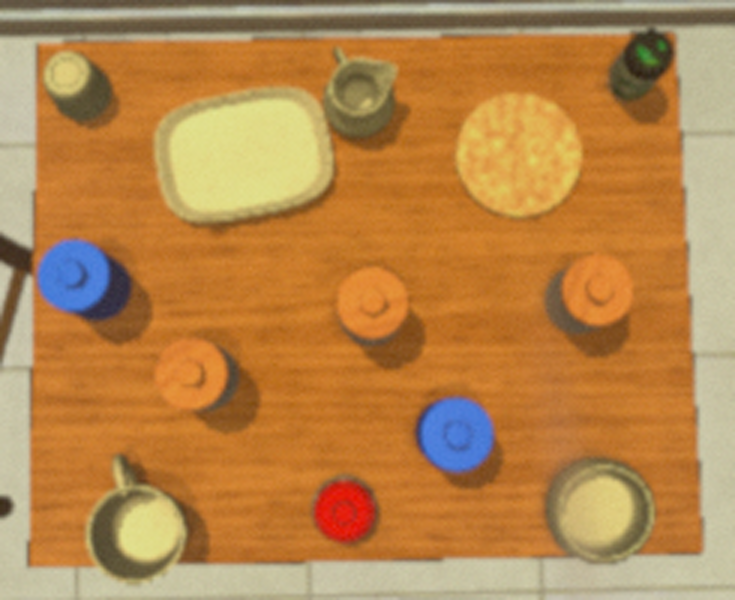

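The crop shows lid centres at about (194,374), (373,304) and (597,290), the coaster at (519,155) and the slightly turned dish at (244,155), all in crop pixels (3x). Next I measure them with masks and rays.

Run:
```python
from h import *
t=read_camera("top"); s=read_camera("scene")
h=cv2.cvtColor(cv2.GaussianBlur(t["img"],(3,3),0),cv2.COLOR_RGB2HSV)
def comp(m,p,name,z):
    m=cv2.morphologyEx(m,cv2.MORPH_OPEN,np.ones((5,5),np.uint8))
    cs,_=cv2.findContours(m,cv2.RETR_EXTERNAL,cv2.CHAIN_APPROX_NONE)
    for k in cs:
        if cv2.pointPolygonTest(k,p,False)>0:
            P=np.array([plane(t,q[0],z)[:2] for q in k.astype(float)],np.float32)
            (c,r)=cv2.minEnclosingCircle(P); print(name,"circ",np.round(c),round(r),"rect",cv2.minAreaRect(P),"ell",cv2.fitEllipse(P))
lid=cv2.inRange(h,(8,150,208),(17,255,255))
for p in((224.,255.),(284.,231.),(359.,227.)): comp(lid,p,"lid",108)
cork=cv2.inRange(h,(12,100,207),(22,190,255)); comp(cork,(333.,181.),"coaster",10)
d=cv2.inRange(h,(18,0,90),(40,185,255)); comp(d,(242.,181.),"dish",20)
d=cv2.inRange(h,(23,0,200),(40,185,255)); comp(d,(242.,181.),"floor",15)
print("scene: lids", [(n,plane(s,p,z)[:2].round()) for n,p,z in(("A",(205.,190.5),119),("B",(276.,208),119),("C",(354.,254.),119))])
b=cv2.inRange(cv2.cvtColor(s["img"],cv2.COLOR_RGB2HSV),(8,0,0),(13,255,170))
```

```text
lid circ [464. 165.] 29 rect ((463.72576904296875, 164.42416381835938), (51.73322677612305, 51.249244689941406), 88.87947082519531) ell ((464.9718017578125, 166.45091247558594), (49.177799224853516, 54.17792892456055), 53.5827751159668)
lid circ [522.  14.] 28 rect ((521.0642700195312, 13.533817291259766), (52.08936309814453, 49.654659271240234), 88.90235137939453) ell ((522.7010498046875, 14.938581466674805), (48.71592330932617, 53.69313049316406), 24.563716888427734)
lid circ [ 528. -175.] 28 rect ((532.533447265625, -175.79200744628906), (52.39668273925781, 44.91386032104492), 87.23509979248047) ell ((531.7022094726562, -176.53713989257812), (45.968406677246094, 54.58233642578125), 179.5094451904297)
coaster circ [ 665. -125.] 58 rect ((663.599365234375, -126.6923599243164), (110.39981842041016, 109.62487030029297), 88.28739929199219) ell ((663.7636108398438, -125.16022491455078), (103.64842987060547, 113.49168395996094), 76.74740600585938)
dish circ [684.  93.] 120 rect ((674.5745239257812, 90.87356567382812), (120.59689331054688, 233.51361083984375), 16.41533851623535) ell ((674.3246459960938, 107.94304656982422), (119.72323608398438, 236.85763549804688), 23.01659393310547)
floor circ [665. 123.] 74 rect ((664.6698608398438, 123.65007019042969), (97.77360534667969, 140.64547729492188), 10.41781997680664) ell ((664.4410400390625, 124.20973205566406), (102.95294952392578, 151.07261657714844), 10.35897159576416)
scene: lids [('A', array([476., 163.])), ('B', array([528.,  15.])), ('C', array([ 528., -173.]))]
```

Run:
```python
from h import *
t=read_camera("top")
g=cv2.resize(t["img"],None,fx=4,fy=4,interpolation=cv2.INTER_CUBIC)
hsv=cv2.cvtColor(g,cv2.COLOR_RGB2HSV)
def fit(p,z,R):
    # circle fit to strongest radial edge in the colour image around p
    best=[]; gr=cv2.GaussianBlur(g.astype(np.float32),(0,0),3); c=np.array(p,float)
    for it in range(4):
        pts=[]
        for a in np.linspace(0,2*np.pi,72,endpoint=False):
            rs=np.arange(R*.75,R*1.25,.25); q=((c[:,None]+np.array([[np.cos(a)],[np.sin(a)]])*rs)*4+1.5)
            v=gr[q[1].round().astype(int),q[0].round().astype(int)]
            d=np.linalg.norm(v[4:]-v[:-4],axis=1); k=d.argmax(); pts.append(np.r_[c+np.array([np.cos(a),np.sin(a)])*rs[k+2],d[k]])
        P=np.array(pts); A=np.c_[2*P[:,:2],np.ones(len(P))]; b=(P[:,:2]**2).sum(1); w=np.ones(len(P))
        for _ in range(15):
            x=np.linalg.lstsq(A*w[:,None],b*w,rcond=None)[0]; r=np.sqrt(x[2]+x[0]**2+x[1]**2)
            e=np.abs(np.linalg.norm(P[:,:2]-x[:2],axis=1)-r); w=1/np.sqrt(np.maximum(e,.15))
        c=x[:2]
    return c.round(2),round(r,2),round(float(np.median(e)),2),plane(t,c,z)[:2].round(1)
for n,p,z,R in(("A",(224.2,254.5),108,12),("B",(284,231),108,12),("C",(359,226.3),108,12),("coaster",(333,181.5),10,21),("decoy",(312,274.5),108,12)): print(n,fit(p,z,R))
h=cv2.cvtColor(t["img"],cv2.COLOR_RGB2HSV)
for n,p in(("dish L",(156,156)),("R",(333,156)),("T",(244,88)),("B",(244,222))): print(n,plane(t,((p[0]+.5)/3-.5+160,(p[1]+.5)/3-.5+130),24)[:2].round())
```

```text
A (array([223.24, 254.16]), np.float64(11.84), 0.11, array([464.4, 162.6]))
B (array([283.69, 230.49]), np.float64(11.66), 0.16, array([519.8,  13.1]))
C (array([358.78, 226.25]), np.float64(11.73), 0.18, array([ 526.7, -173.7]))
coaster (array([332.44, 180.78]), np.float64(20.59), 0.17, array([ 662.5, -125. ]))
decoy (array([311.7, 274.4]), np.float64(12.46), 0.1, array([410.9, -53.1]))
dish L [663. 204.]
R [660.  45.]
T [725. 125.]
B [601. 125.]
```

Request:
send_rows(increments=[[85,-51,-32,0,0,0,-0.031],[85,-103,-63,0,0,0,-0.062],[85,-154,-95,0,0,0,-0.093],[85,-205,-127,0,0,0,-0.124],[85,-256,-158,0,0,0,-0.155],[85,-308,-190,0,0,0,-0.186],[85,-359,-222,0,0,0,-0.217],[85,-410.3,-253.5,0,0,0,-0.248]], force=40)

```text
time_s: 1.35
ee_pos: [465.6, 160.9, 231.5]
orientation: [[-1.0, -0.001, 0.001], [-0.001, 1.0, 0.001], [-0.001, 0.001, -1.0]]
wrist_force: [0.7, 0.8, -0.4]
finger_gap: 84.8
grasp_force: 0.0
```

Request:
send_rows(increments=[[85,0,0,0,0,0,0],[85,0,0,50,0,0,0],[85,0,0,100,0,0,0],[85,0,0,140,0,0,0],[85,0,0,165,0,0,0],[85,0,0,171,0,0,0],[85,0,0,171,0,0,0]])

```text
time_s: 2.22
ee_pos: [464.2, 163.2, 60.9]
orientation: [[-1.0, -0.001, 0.0], [-0.001, 1.0, 0.0], [-0.0, 0.0, -1.0]]
wrist_force: [0.1, -1.2, -0.1]
finger_gap: 84.6
grasp_force: 0.0
```

Request:
send_rows(increments=[[56,0,0,0,0,0,0],[56,0,0,0,0,0,0],[56,0,0,0,0,0,0],[56,0,0,0,0,0,0],[56,0,0,0,0,0,0]], force=40)

```text
time_s: 2.85
ee_pos: [465.9, 162.8, 62.5]
orientation: [[-1.0, 0.0, 0.004], [0.0, 1.0, 0.001], [-0.004, 0.001, -1.0]]
wrist_force: [-0.5, -1.2, 6.4]
finger_gap: 60.1
grasp_force: 43.6
```

Request:
send_rows(increments=[[56,0,0,-8,0,0,0],[56,0,0,-20,0,0,0],[56,0,0,-20,0,0,0],[56,0,0,-20,0,0,0],[56,0,0,-20,0,0,0]])

```text
time_s: 3.48
ee_pos: [463.9, 162.5, 79.8]
orientation: [[-1.0, -0.0, -0.001], [-0.0, 1.0, -0.0], [0.001, -0.0, -1.0]]
wrist_force: [0.2, 0.1, -2.3]
finger_gap: 59.8
grasp_force: 43.6
```

Run:
```python
from h import *
t=read_camera("top"); s=status.read_state(); print(s["wrist_force"],s["ee_pos"],s["joint_efforts"])
```

```text
[ 0.95123876  0.85690947 -1.07915575] [463.93222375 162.47800454  79.75440481] [-3.79387666e-04 -3.18248069e+01  3.24468255e+01  4.38787436e-03
 -4.75440374e-04  3.95304039e-05]
```

Run:
```python
from h import *
f=[]
for i in range(6):
    read_camera("top"); f.append(status.read_state()["wrist_force"][2])
print(np.round(f,2),np.mean(f))
```

```text
[-1.39 -1.39 -1.92 -1.57 -2.19 -1.58] -1.673434931686442
```

Request:
send_rows(increments=[[56,0,0,12,0,0,0],[56,0,0,18,0,0,0],[56,0,0,20,0,0,0],[56,0,0,20,0,0,0],[85,0,0,20,0,0,0],[85,0,0,20,0,0,0],[85,0,0,20,0,0,0]])

```text
time_s: 4.7
ee_pos: [464.1, 162.5, 59.8]
orientation: [[-1.0, -0.0, -0.001], [-0.0, 1.0, -0.0], [0.001, -0.0, -1.0]]
wrist_force: [-0.8, -0.3, -0.3]
finger_gap: 84.8
grasp_force: 0.0
```

Tin A is empty (about 0.17 kg). Next is tin B.

Request:
send_rows(increments=[[85,0,0,-40,0,0,0],[85,0,0,-90,0,0,0],[85,-20,-50,-90,0,0,0],[85,-38,-100,-90,0,0,0],[85,-55.4,-149.5,-90,0,0,0],[85,-55.4,-149.5,-90,0,0,0],[85,-55.4,-149.5,-40,0,0,0],[85,-55.4,-149.5,0,0,0,0]])

```text
time_s: 5.7
ee_pos: [519.5, 13.8, 58.9]
orientation: [[-1.0, -0.001, -0.0], [-0.001, 1.0, 0.001], [0.0, 0.001, -1.0]]
wrist_force: [-0.9, 0.3, -0.2]
finger_gap: 85.1
grasp_force: 0.0
```

Request:
send_rows(increments=[[85,0,0,0,0,0,0],[56,0,0,0,0,0,0],[56,0,0,0,0,0,0],[56,0,0,0,0,0,0],[56,0,0,0,0,0,0],[56,0,0,0,0,0,0]], force=45)

```text
time_s: 6.45
ee_pos: [521.8, 12.7, 63.0]
orientation: [[-1.0, -0.0, 0.005], [-0.0, 1.0, -0.001], [-0.005, -0.001, -1.0]]
wrist_force: [-0.6, -1.5, 7.0]
finger_gap: 58.4
grasp_force: 51.5
```

Request:
send_rows(increments=[[56,0,0,-8,0,0,0],[56,0,0,-20,0,0,0],[56,0,0,-20,0,0,0],[56,0,0,-20,0,0,0],[56,0,0,-20,0,0,0]])

```text
time_s: 7.08
ee_pos: [519.2, 13.2, 79.6]
orientation: [[-1.0, -0.0, -0.001], [-0.0, 1.0, 0.0], [0.001, 0.0, -1.0]]
wrist_force: [-0.9, -0.5, -7.4]
finger_gap: 58.4
grasp_force: 50.6
```

Run:
```python
from h import *
f=[]
for i in range(6):
    read_camera("top"); f.append(status.read_state()["wrist_force"][2])
print(np.round(f,2),np.mean(f))
```

```text
[-7.76 -8.26 -8.18 -7.4  -7.43 -7.88] -7.817728175050184
```

Tin B is full (about 0.80 kg). I carry it to the coaster.

Request:
send_rows(increments=[[56,0,0,-25,0,0,0],[56,0,0,-60,0,0,0],[56,-20,-20,-60,0,0,0],[56,-50,-48,-60,0,0,0],[56,-80,-77,-60,0,0,0],[56,-110,-106,-60,0,0,0],[56,-132,-128,-60,0,0,0],[56,-142.9,-138.1,-60,0,0,0]])

```text
time_s: 8.38
ee_pos: [663.7, -126.8, 139.3]
orientation: [[-1.0, 0.001, -0.0], [0.001, 1.0, -0.0], [0.0, -0.0, -1.0]]
wrist_force: [0.2, 0.4, -8.9]
finger_gap: 58.3
grasp_force: 52.2
```

Request:
send_rows(increments=[[56,0,0,0,0,0,0],[56,0,0,20,0,0,0],[56,0,0,40,0,0,0],[56,0,0,54,0,0,0],[56,0,0,62,0,0,0],[56,0,0,65,0,0,0],[56,0,0,65,0,0,0]])

```text
time_s: 9.25
ee_pos: [663.0, -125.0, 75.8]
orientation: [[-1.0, -0.0, 0.001], [-0.0, 1.0, -0.0], [-0.001, -0.0, -1.0]]
wrist_force: [-0.2, 0.3, -7.7]
finger_gap: 58.3
grasp_force: 52.2
```

Not in contact yet. I lower it in small steps.

Request:
send_rows(increments=[[56,0,0,1.5,0,0,0],[56,0,0,3,0,0,0],[56,0,0,3,0,0,0],[56,0,0,3,0,0,0]])

```text
time_s: 9.75
ee_pos: [663.2, -125.2, 73.4]
orientation: [[-1.0, -0.0, 0.002], [-0.0, 1.0, -0.001], [-0.002, -0.001, -1.0]]
wrist_force: [-1.2, -1.2, -2.7]
finger_gap: 58.4
grasp_force: 52.5
```

Request:
send_rows(increments=[[56,0,0,1,0,0,0],[56,0,0,1,0,0,0],[66,0,0,1,0,0,0],[85,0,0,1,0,0,0],[85,0,0,1,0,0,0],[85,0,0,1,0,0,0]])

```text
time_s: 10.5
ee_pos: [662.8, -125.0, 71.2]
orientation: [[-1.0, -0.0, 0.0], [-0.0, 1.0, -0.0], [-0.0, -0.0, -1.0]]
wrist_force: [-0.4, 0.0, -0.4]
finger_gap: 84.8
grasp_force: 0.0
```

Request:
send_rows(increments=[[85,0,0,-30,0,0,0],[85,0,0,-90,0,0,0],[85,50,30,-90,0,0,0],[85,100,80,-90,0,0,0],[85,150,130,-90,0,0,0],[85,198,180,-90,0,0,0],[85,198.1,230,-90,0,0,0],[85,198.1,287.6,-90,0,0,0]])

```text
time_s: 11.5
ee_pos: [463.5, 162.8, 161.8]
orientation: [[-1.0, 0.001, 0.001], [0.001, 1.0, 0.0], [-0.001, 0.0, -1.0]]
wrist_force: [2.0, -0.2, -0.3]
finger_gap: 84.8
grasp_force: 0.0
```

Run:
```python
from h import *
print(status.read_state()["ee_pos"])
t=read_camera("top");s=read_camera("scene")
a=cv2.resize(t["img"][140:300,160:400],(720,480),interpolation=cv2.INTER_CUBIC)
cv2.imwrite("pics/top1.png",a[:,:,::-1])
```

```text
[463.50876475 162.82111926 161.801211  ]
```

View pics/top1.png

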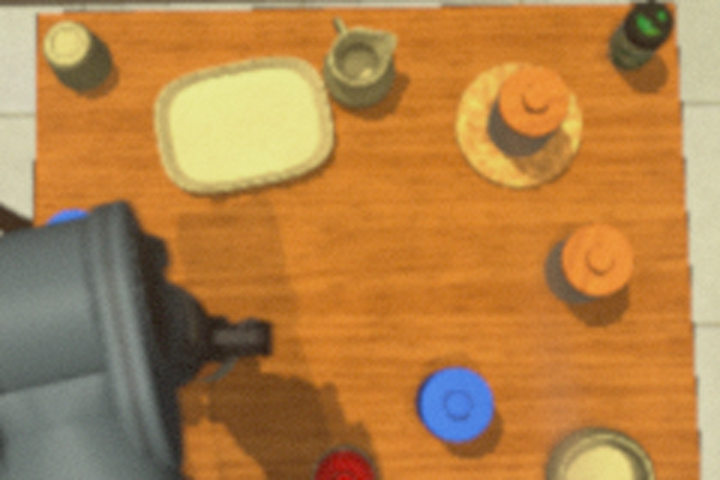

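The full tin stands upright on the coaster, with its lid at crop (533,100). I check its centring numerically.

```bash
cat >> h.py <<'E'
def fit(t,p,z,R):
    g=cv2.resize(t["img"],None,fx=4,fy=4,interpolation=cv2.INTER_CUBIC)
    gr=cv2.GaussianBlur(g.astype(np.float32),(0,0),3); c=np.array(p,float)
    for it in range(4):
        pts=[]
        for a in np.linspace(0,2*np.pi,72,endpoint=False):
            u=np.array([np.cos(a),np.sin(a)]); rs=np.arange(R*.75,R*1.25,.25)
            q=((c[:,None]+u[:,None]*rs)*4+1.5).round().astype(int); v=gr[q[1],q[0]]
            d=np.linalg.norm(v[4:]-v[:-4],axis=1); pts.append(c+u*rs[d.argmax()+2])
        P=np.array(pts); A=np.c_[2*P,np.ones(len(P))]; b=(P**2).sum(1); w=np.ones(len(P))
        for _ in range(15):
            x=np.linalg.lstsq(A*w[:,None],b*w,rcond=None)[0]; r=np.sqrt(x[2]+x[0]**2+x[1]**2)
            e=np.abs(np.linalg.norm(P-x[:2],axis=1)-r); w=1/np.sqrt(np.maximum(e,.15))
        c=x[:2]
    return c.round(2),round(r,2),plane(t,c,z)[:2].round(1)
E
python3 - <<'E'
from h import *
t=read_camera("top")
print(fit(t,(337.3,173),118,12),fit(t,(358.8,226.3),108,12))
E
```

```text
(array([337.57, 172.88]), np.float64(11.9), array([ 660.8, -124.6])) (array([358.67, 226.37]), np.float64(11.77), array([ 526.4, -173.4]))
```

Request:
send_rows(increments=[[85,0,0,0,0,0,0],[85,0,0,40,0,0,0],[85,0,0,80,0,0,0],[85,0,0,100,0,0,0],[85,0,0,100,0,0,0]])

```text
time_s: 12.28
ee_pos: [463.0, 159.4, 59.1]
orientation: [[-1.0, 0.003, -0.005], [0.003, 1.0, -0.001], [0.005, -0.001, -1.0]]
wrist_force: [-0.0, -0.5, 0.1]
finger_gap: 84.9
grasp_force: 0.0
```

Request:
send_rows(increments=[[85,0,0,0,0,0,0],[56,0,0,0,0,0,0],[56,0,0,0,0,0,0],[56,0,0,0,0,0,0],[56,0,0,0,0,0,0],[56,0,0,0,0,0,0]], force=40)

```text
time_s: 13.02
ee_pos: [466.2, 161.8, 63.3]
orientation: [[-1.0, -0.0, 0.004], [-0.0, 1.0, 0.0], [-0.004, 0.0, -1.0]]
wrist_force: [0.5, -0.5, 6.7]
finger_gap: 59.8
grasp_force: 43.8
```

Request:
send_rows(increments=[[56,0,0,-8,0,0,0],[56,0,0,-40,0,0,0],[56,0,0,-80,0,0,0],[56,0,0,-80,0,0,0],[56,0,0,-80,0,0,0],[56,0,0,-80,0,0,0]])

```text
time_s: 13.78
ee_pos: [463.1, 161.2, 139.1]
orientation: [[-1.0, -0.0, -0.004], [-0.0, 1.0, -0.001], [0.004, -0.001, -1.0]]
wrist_force: [0.9, -0.3, -2.1]
finger_gap: 60.2
grasp_force: 43.9
```

Run:
```python
from h import *
f=[]
for i in range(4):
    read_camera("top"); f.append(status.read_state()["wrist_force"][2])
print(np.round(f,2),np.mean(f),status.read_state()["ee_pos"])
```

```text
[-1.81 -1.16 -2.25 -1.7 ] -1.7294605648929653 [463.84832232 161.326742   140.14077893]
```

Request:
send_rows(increments=[[56,-25,-5,0,0,0,0],[56,-60,-11,0,0,0,0],[56,-100,-18,0,0,0,0],[56,-140,-26,0,0,0,0],[56,-175,-32,0,0,0,0],[56,-201,-37,0,0,0,0],[56,-201,-37,0,0,0,0]])

```text
time_s: 14.85
ee_pos: [666.7, 123.7, 139.4]
orientation: [[-1.0, 0.001, -0.001], [0.001, 1.0, -0.0], [0.001, -0.0, -1.0]]
wrist_force: [-0.9, 0.7, -2.1]
finger_gap: 60.2
grasp_force: 44.0
```

Request:
send_rows(increments=[[56,0,0,20,0,0,0],[56,0,0,40,0,0,0],[56,0,0,52,0,0,0],[56,0,0,58,0,0,0],[56,0,0,61,0,0,0],[56,0,0,61,0,0,0],[56,0,0,61,0,0,0]])

```text
time_s: 15.72
ee_pos: [666.1, 124.6, 81.3]
orientation: [[-1.0, -0.0, 0.002], [-0.0, 1.0, 0.0], [-0.002, 0.0, -1.0]]
wrist_force: [-0.0, 0.4, -2.3]
finger_gap: 60.0
grasp_force: 43.9
```

Request:
send_rows(increments=[[56,1,0,1.5,0,0,0],[56,1,0,3,0,0,0],[56,1,0,3,0,0,0],[56,1,0,3,0,0,0]])

```text
time_s: 16.23
ee_pos: [664.6, 124.5, 77.4]
orientation: [[-1.0, -0.0, 0.0], [-0.0, 1.0, 0.0], [-0.0, 0.0, -1.0]]
wrist_force: [-0.5, -1.1, -1.8]
finger_gap: 59.9
grasp_force: 44.0
```

Request:
send_rows(increments=[[56,0,0,1,0,0,0],[56,0,0,2,0,0,0],[56,0,0,2,0,0,0],[56,0,0,2,0,0,0]])

```text
time_s: 16.73
ee_pos: [664.8, 124.5, 77.4]
orientation: [[-1.0, -0.0, 0.001], [-0.0, 1.0, 0.0], [-0.001, 0.0, -1.0]]
wrist_force: [-2.4, 1.0, 5.6]
finger_gap: 60.2
grasp_force: 44.6
```

Tin A is in contact with the dish floor, so I release and retreat towards the empty middle.

Request:
send_rows(increments=[[56,0,0,0,0,0,0],[66,0,0,0,0,0,0],[85,0,0,0,0,0,0],[85,0,0,0,0,0,0],[85,0,0,0,0,0,0]])

```text
time_s: 17.35
ee_pos: [664.5, 124.5, 74.9]
orientation: [[-1.0, -0.0, -0.0], [-0.0, 1.0, -0.0], [0.0, -0.0, -1.0]]
wrist_force: [-1.2, 1.0, -0.2]
finger_gap: 84.7
grasp_force: 0.0
```

Request:
send_rows(increments=[[85,0,0,-30,0,0,0],[85,0,0,-90,0,0,0],[85,0,0,-130,0,0,0],[85,60,0,-130,0,0,0],[85,120,0,-130,0,0,0],[85,180,0,-130,0,0,0],[85,230,0,-130,0,0,0],[85,230,0,-130,0,0,0]])

```text
time_s: 18.35
ee_pos: [431.0, 124.6, 204.8]
orientation: [[-1.0, -0.001, -0.002], [-0.001, 1.0, -0.0], [0.002, -0.0, -1.0]]
wrist_force: [0.4, -0.3, -0.4]
finger_gap: 85.2
grasp_force: 0.0
```

Run:
```python
from h import *
t=read_camera("top");s=read_camera("scene")
a=cv2.resize(t["img"][130:330,160:405],(735,600),interpolation=cv2.INTER_CUBIC)
cv2.imwrite("pics/top2.png",a[:,:,::-1]); cv2.imwrite("pics/scene2.png",s["img"][:,:,::-1])
print(fit(t,(337.5,173),118,12),fit(t,(358.8,226.3),108,12),fit(t,(243,172.5),122,12))
```

```text
(array([337.54, 172.87]), np.float64(11.89), array([ 660.9, -124.6])) (array([358.7 , 226.31]), np.float64(11.76), array([ 526.5, -173.5])) (array([237.61, 172.97]), np.float64(12.18), array([664.2, 125. ]))
```

View pics/top2.png

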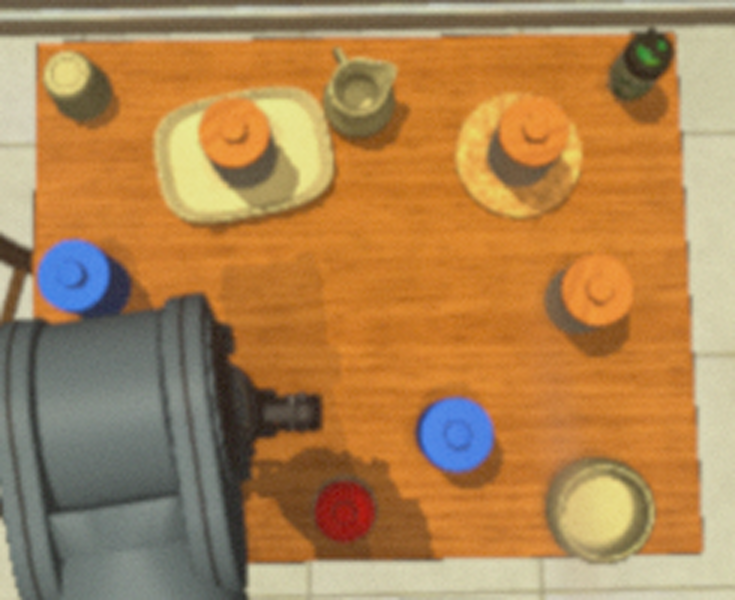

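View pics/scene2.png

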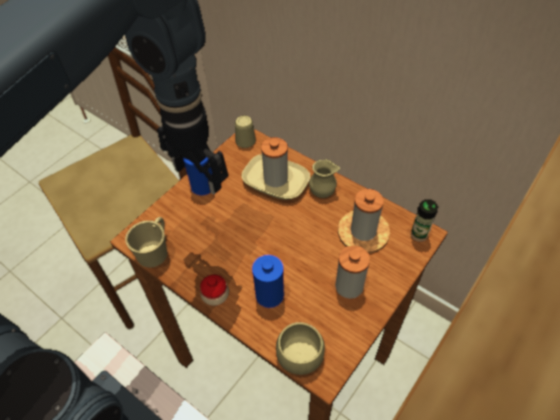

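Both tins stand upright and centred: dish lid at crop (235,132), coaster lid at (533,130). The third tin at (597,290), the jug, beaker and spice jar haven't moved, and the arm is clear.

```bash
python3 -c "
from workcell import robot; print(robot.close_job())"
```

```text
the job is handed in; nothing more can be done
None
```

The full tin (about 0.80 kg) stands upright on the coaster and the empty one (about 0.17 kg) upright in the dish, both within about 2 mm of centre by camera; the third tin, half-full by elimination and not weighed, was never touched, and the job is handed in at about 18.5 s.

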